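# Get the cup from behind the pots for decorating

### The arm

A 7-joint arm with a two-finger parallel gripper is mounted at the origin on the work surface. World frame = base frame: x ahead of the robot, y to its left, z up, the work surface at z = 0. Lengths are in m, angles in rad, forces in N, time in s.
With the tool pointing down it reaches from about 0.4 to 0.875 m from the base axis. Payload 6.5 kg.
Tool frame: the origin (TCP) lies between the finger pads; the fingertips stand 17 mm ahead of it and the grasp point (between the pads) lies 2 mm behind it; z points along the fingers, y is the line along which they close (so a half turn about z gives the same grasp; the last joint's range is limited). The gripper opens to 88 mm and grips with 3 to 60 N. Pads are 18 mm wide; open, the fingers measure 123 mm over their backs; the gripper's body (75 mm by 187 mm) begins 45 mm behind the grasp point.
Start: joints at [1.077, 0.536, -0.004, 1.538, 0.003, 1.067, -0.071], TCP at [0.27, -0.591, 0.256] pointing down, gripper open.
Joint ranges: [-2.7, 2.7], [-0.37, 2.16], [-1.27, 1.26], [0.24, 2.4], [-1.31, 4.45], [0.19, 1.91], [-2.76, 2.76]. Speed limits (rad/s): [2.39, 2.39, 3.14, 3.14, 3.14, 3.14, 3.14].

### API

Orientations are given as a rotation vector (axis times angle).
In Python, from bench import sense, snapshot, camera_info, hand_in, look_for, masks_of gives the robot as it stands.
- The arm moves only by the shell command python3 -m handwheel 'ROWS'. ROWS is text: rows parted by semicolons, each of 5 numbers parted by spaces: the finger opening in mm, from 0 to 88.1, then the shift along the world's x, y, z in units of 40 mm (1.0 is 40 mm), then the turn about the world's z in units of 6 degrees (1.0 is 6 degrees). In form: fingers dx dy dz roll; .... A call has 1 to 8 rows; each row shifts and turns the commanded pose from where the row before left it; what a row does not reach is not made up. A row lasts 1/12 s, in which the tool goes at most 41.7 mm and 7.16 degrees, less where a joint would pass 70% of its speed; a pose out of reach is approached as far as the arm can. A call is refused whole if a number of a shift passes 1 or a number of a turn 1, either way. A call with a gripper value outside its range is refused whole. The fingers move at their own pace and stop on an object; the grip force is fixed at half the most. Time passes only in rows, so rows that do not move let the fingers close. It gives the time, the measured TCP pose, the force, the opening and the grip force at its end, in the units of the state.
- sense(): the state, without advancing time (a new reading comes with each control period).
- snapshot(name): name is "scene" or "side" or "wrist"; returns (picture, depth): 400x640x3 uint8, red, green, blue; 400x640 float32, m along the optical axis (not along the pixel's ray), 0 where there is no reading.
- camera_info(name): a dict with "camera_matrix" (3x3 intrinsics, pixels), "eye" and "attitude" of the camera in the world. Camera axes: x right, y down, z forward; pixel columns grow to the right and rows downward; lengths in m; the calibration is good to about 2 mm. A picture is of the moment at which its call begins: read the wrist's pose just before it. camera_info takes no time and is no camera call; for the wrist camera it gives the pose at the moment of the call.
- hand_in(): hands the job in; it is judged then, once.
Trained networks look in the newest picture that a camera, given by its name, has taken for a name from the list of things; names that differ only in an ending like _2 or _b are one class to them, and where a whole thing is asked for, a point or a joint stands for the part that bears it (a point fixed in the world has none). Each returns a list of dicts, best first, with "p" (0 to 1); they miss things now and then, are a little off and sometimes report something else, mostly with a low value. They report only what shows in the picture. A call takes as long as a camera call.
- look_for(camera, label): "position" ([x, y, z] in m, in world coordinates, good to about 4 mm: the middle of the surface that is visible of it).
- masks_of(camera, label): "mask" (400x640 bool, what is visible of it).
The state is a dict: "time": time; "q": joint angles; "joint_vel": joint speeds; "tau": joint torques, N m; "eef_pos": TCP position; "tool_rot": TCP orientation; "wrist_force": force on the tool from outside, world axes, zero at the start; "moment": the same for the moment, N m; "width": opening from 0.0 (shut) to 1.0 (fully open); "gripper_force": force on a finger pad.
Only numpy, scipy, OpenCV 4.12 (cv2) and the standard library are available. Lean on these libraries where they do the work, as an engineer would, in place of code of your own. Each camera call takes 0.05 s, during which the arm holds its last target. There are 200 camera calls.

### The job

The small cup at the back of the drying board is hemmed in by three tall pots. Clear all three pots onto the empty side board and leave them standing there while you fetch the cup and stand it in the middle of the banding wheel (turntable). Then put every pot back upright on the middle of its own tile - round pot on the round tile, square on the square, oblong on the oblong, turned square with the tile - without ever tipping a pot or the cup over.

Things in the scene. Friction and masses are not known exactly. Their poses are not given: they have to be found in the camera images.
- round_pot_mid (a point): Round unglazed off-white pot, 140 mm tall: body up to 60 mm across (foot 52 mm) from the foot to 88 mm, shoulder to 96 mm, then a straight round neck 26 mm in diameter from 96 to 140 mm above the foot, to be gripped at about 122 mm above the foot. About 0.3 kg. Its mouth shows as a dark patch on top of the neck (it is solid there). This point is on its vertical axis, half-way up (70 mm above its foot). z is up. It starts standing on its own tile.
- square_pot_mid (a point): Square unglazed off-white pot, 140 mm tall: body 52 x 52 mm, shoulder at 86 to 96 mm, then a square neck 26 x 26 mm (faces across x and y) from 96 to 140 mm above the foot, to be gripped at about 122 mm above the foot. About 0.3 kg. x and y are square to its sides. Its mouth shows as a dark patch on top of the neck (it is solid there). This point is on its vertical axis, half-way up (70 mm above its foot). z is up. It starts standing on its own tile.
- oblong_pot_mid (a point): Oblong unglazed off-white pot, 140 mm tall: body 76 mm along its x, 38 mm along its y, shoulder at 86 to 96 mm, then an oblong neck 36 mm along x and 22 mm along y from 96 to 140 mm above the foot, to be gripped across y at about 122 mm above the foot. About 0.3 kg. Its mouth shows as a dark patch on top of the neck (it is solid there). This point is on its vertical axis, half-way up (70 mm above its foot). z is up. It starts standing on its own tile.
- cup_mid (a point): Small straight-sided unglazed off-white cup without handle, open at the top, 54 mm in outer diameter, 60 mm tall, wall 4 mm, about 0.12 kg. It starts upright on the drying board, on the side away from the robot, with the three pots standing close round it on its near side and to its left and right. This point is on its axis, half-way up (30 mm above its foot). z is up. Can be gripped across its outside once the pots are gone; the tiles near it are 5 mm high.
- round_tile: Fixed round terracotta tile, 72 mm in diameter, 5 mm thick, on the drying board (a light wooden plank 240 x 270 mm, 18 mm thick, top 18 mm above the table): the round pot's own place. Origin: centre of its underside; its top is 5 mm above that.
- square_tile: Fixed square terracotta tile, 66 x 66 mm, 5 mm thick, on the drying board: the square pot's own place. Origin: centre of its underside; its top is 5 mm above that. x and y are square to its sides.
- oblong_tile: Fixed oblong terracotta tile, 88 mm along its x, 52 mm along its y, 5 mm thick, on the drying board: the oblong pot's own place. Origin: centre of its underside; its top is 5 mm above that.
- side_board: Empty fixed light wooden side board (plank) lying on the table to the left or right of the drying board, 270 mm along its x, 170 mm along its y, 18 mm thick. Origin: centre of its underside; its top is 18 mm above that.
- wheel_top (a point): Centre of the top face of the banding wheel: a dark cast-iron turntable on a foot, with a thin bright ring 64 mm in diameter round its centre, head 180 mm in diameter, top face 60 mm above the table; it is locked and does not turn or shift. It stands on the other side of the drying board from the side board.

How it is judged:
By the outcome, as a careful person would: the job done as asked, in the order asked, and still so for the second after the job is handed in, with the robot touching nothing.
It also fails if it takes over 147 s, if anything falls off the work surface, if the arm or the gripper's body presses on something with over 40 N, if the wrist force passes 120 N, or if a joint passes its speed limit or range.

## Working session

There is one attempt and no reset: what is moved stays moved. The work goes in short steps, Python scripts to look and compute and a shell command to move; the robot and the scene stay as the last step left them, time stands still between calls to the robot, and variables do not carry over. Pictures are saved under pics/ and viewed, at most 14 in all, crops included, and the job is handed in when it is done.

```bash
ls; mkdir -p pics
cat > h.py <<'E'
import numpy as np, cv2
from bench import *
from scipy.spatial.transform import Rotation as R
def cloud(name,depth,ci=None):
    ci=ci or camera_info(name); K=np.array(ci["camera_matrix"]); A=np.array(ci["attitude"],float)
    A=A if A.shape==(3,3) else R.from_rotvec(A).as_matrix()
    v,u=np.indices(depth.shape); 
    P=np.stack([(u-K[0,2])/K[0,0]*depth,(v-K[1,2])/K[1,1]*depth,depth],-1)
    W=P@A.T+np.array(ci["eye"]); W[depth<=0]=np.nan
    return W
def save(n,p): cv2.imwrite(f"pics/{n}.png",p[:,:,::-1])
E
python3 - <<'E'
from h import *
for c in ("scene","side"):
    print(c,camera_info(c))
    p,d=snapshot(c); save(c+"0",p); np.save(c+"0.npy",cloud(c,d))
    for l in "round_pot_mid square_pot_mid oblong_pot_mid cup_mid round_tile square_tile oblong_tile side_board wheel_top".split():
        print(c,l,[(np.round(r["position"],3).tolist(),round(r["p"],2)) for r in look_for(c,l)[:2]])
print(sense())
E
```

```text
pics
scene {'camera_matrix': array([[520.42863752,   0.        , 326.36137036],
       [  0.        , 520.42863752, 200.42441175],
       [  0.        ,   0.        ,   1.        ]]), 'eye': array([ 1.38636142, -0.32531713,  0.69127757]), 'attitude': array([-1.87019451, -1.28238016,  0.64197972])}
scene round_pot_mid [([0.638, -0.057, 0.092], 0.66)]
scene square_pot_mid [([0.589, 0.023, 0.1], 0.57)]
scene oblong_pot_mid [([0.64, 0.101, 0.094], 0.96)]
scene cup_mid [([0.666, 0.03, 0.061], 0.96)]
scene round_tile [([0.64, -0.069, 0.024], 0.73)]
scene square_tile [([0.596, 0.011, 0.022], 0.54)]
scene oblong_tile [([0.648, 0.092, 0.023], 0.7)]
scene side_board [([0.514, -0.341, 0.018], 0.66)]
scene wheel_top [([0.532, 0.342, 0.062], 0.86)]
side {'camera_matrix': array([[465.39682168,   0.        , 315.70966459],
       [  0.        , 465.39682168, 198.81617285],
       [  0.        ,   0.        ,   1.        ]]), 'eye': array([0.00513281, 0.66648103, 0.80218661]), 'attitude': array([-0.88121102,  2.42723876, -1.15164572])}
side round_pot_mid [([0.61, -0.039, 0.117], 0.94)]
side square_p
[... 385 characters left out ...]
, 'q': array([ 1.07678906,  0.53635987, -0.00444281,  1.53789299,  0.00258535,
        1.06728367, -0.07116803]), 'joint_vel': array([ 1.73093143e-03, -4.84963170e-04, -1.86361046e-05,  9.19793799e-04,
        8.34287036e-04, -1.74295558e-05,  6.79073870e-05]), 'tau': array([-2.92018296e-05, -5.70910192e+01,  9.90083031e-01, -2.51926500e+01,
       -5.62068075e-02,  1.10139386e-02, -8.85659375e-06]), 'eef_pos': array([ 0.26970013, -0.59141058,  0.25574425]), 'tool_rot': array([3.06990566e+00, 6.67023757e-01, 3.60021589e-05]), 'wrist_force': array([0.08263765, 0.46160042, 0.3506163 ]), 'moment': array([ 0.04919785, -0.01751283, -0.03021902]), 'gripper_force': 0.0, 'width': 0.9979461561516415}
```

View pics/scene0.png

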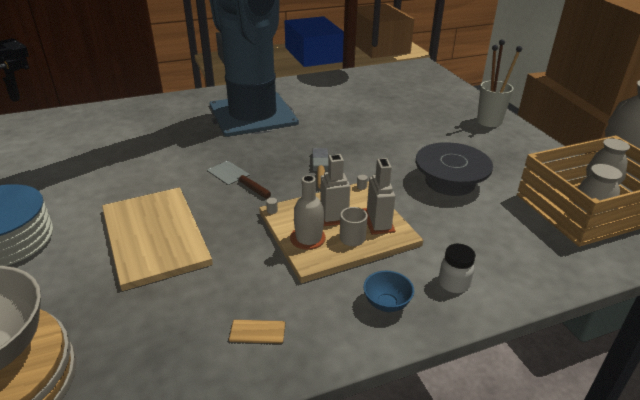

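View pics/side0.png

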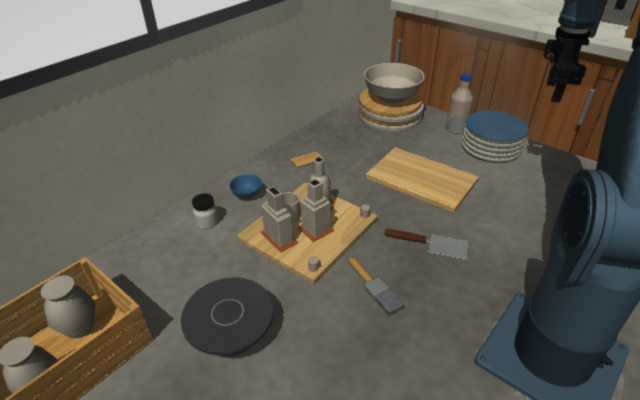

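Run:
```python
from h import *
Rt=R.from_rotvec(sense()["tool_rot"]).as_matrix(); print(np.round(Rt,3))
a=np.load("scene0.npy").reshape(-1,3); b=np.load("side0.npy").reshape(-1,3)
for W in(a,b):
  for nm,x0,x1,y0,y1,z0,z1 in [("necks",.5,.75,-.15,.2,.154,.175),]:
    m=(W[:,0]>x0)&(W[:,0]<x1)&(W[:,1]>y0)&(W[:,1]<y1)&(W[:,2]>z0)&(W[:,2]<z1)
    g=np.zeros((250,350),np.uint8); P=W[m]; g[((P[:,0]-.5)*1000).astype(int),((P[:,1]+.15)*1000).astype(int)]=255
    g=cv2.dilate(g,np.ones((3,3)));n,l,s,c=cv2.connectedComponentsWithStats(g)
    for i in range(1,n):
      if s[i,4]<60: continue
      Q=np.argwhere(l==i)[:,::1].astype(np.float32); r=cv2.minAreaRect(Q)
      print(nm,s[i,4],np.round(np.array(r[0])/1000+[.5,-.15],4),np.round(r[1],1),round(r[2],1))
  # boards, wheel
  for nm,x0,x1,y0,y1,z0,z1 in [("side",.3,.75,-.6,-.15,.012,.024),("dry",.4,.8,-.17,.23,.012,.027),("wheel",.35,.7,.22,.5,.054,.066)]:
    m=(W[:,0]>x0)&(W[:,0]<x1)&(W[:,1]>y0)&(W[:,1]<y1)&(W[:,2]>z0)&(W[:,2]<z1)
    P=W[m]*1000; r=cv2.minAreaRect(P[:,:2].astype(np.float32)); print(nm,len(P),np.round(r[0],0),np.round(r[1]),round(r[2],1),np.round(np.median(P[:,2]),1))
```

```text
[[ 0.91   0.415  0.   ]
 [ 0.415 -0.91  -0.   ]
 [ 0.     0.    -1.   ]]
necks 604 [0.5699 0.025 ] [27.7 29.9] 85.6
necks 725 [0.6194 0.1068] [24.3 40.5] 77.0
necks 520 [ 0.6241 -0.0518] [26.8 27.7] 82.9
side 7484 [ 515. -394.] [360. 364.] 21.6 17.0
dry 5853 [597.  26.] [408. 272.] 3.3 17.1
wheel 2569 [546. 398.] [284. 186.] 58.5 58.6
necks 633 [0.5669 0.0275] [30.5 29.4] 80.0
necks 758 [0.6173 0.1091] [25.5 43.2] 76.0
necks 422 [ 0.621  -0.0495] [27. 28.] 90.0
side 4009 [ 530. -420.] [437. 354.] 0.4 19.9
dry 4846 [601.  35.] [422. 290.] 4.7 19.8
wheel 5636 [546. 399.] [287. 182.] 58.6 61.5
```

The scene view shows the round pot at (310,210), square at (335,190), oblong at (382,195) and the cup at (353,225). The empty side board is at (155,235), on the robot's right. The wheel is at (453,165), on its left. The side view agrees.

```bash
python3 - <<'E'
from h import *
for c in ("scene","side"):
    p,d=snapshot(c); W=cloud(c,d)
    for l,z0,z1 in (("side_board",.008,.028),("wheel_top",.05,.07),("cup_mid",.07,.09)):
        for r in masks_of(c,l)[:1]:
            P=W[r["mask"]]; P=P[(P[:,2]>z0)&(P[:,2]<z1)]*1000
            q=cv2.minAreaRect(P[:,:2].astype(np.float32)); print(c,l,len(P),np.round(q[0],1),np.round(q[1]),round(q[2],1),np.median(P[:,2]).round(1))
E
python3 -m handwheel '88 1 0.5 0 -1; 88 1 1 0 -1; 88 1 1 0 -1; 88 1 1 0 -1; 88 1 1 0 -1; 88 0.5 1 0 -0.5; 60 0 1 0 0; 60 0 1 0 0'
```

```text
scene side_board 7248 [ 484.5 -339.2] [274. 170.] 4.3 17.1
scene wheel_top 2539 [519.9 350.5] [181. 179.] 16.5 58.4
scene cup_mid 216 [652.3  32.3] [52. 54.] 56.8 75.1
side side_board 3643 [ 484.  -336.9] [273. 175.] 4.4 20.0
side wheel_top 5510 [517.6 352.3] [177. 180.] 53.7 61.4
side cup_mid 104 [646.4  31.3] [37. 55.] 47.9 76.8
time: 2.07
eef_pos: [0.4446, -0.3353, 0.2556]
tool_rot: [-3.133, 0.23, -0.001]
wrist_force: [-0.6, -0.1, -0.0]
width: 0.876
gripper_force: 0.0
```

```bash
python3 -m handwheel '60 0.45 0.75 0 0; 60 0.45 0.75 0 0; 60 0.45 0.75 0 0; 60 0.45 0.75 0 0; 60 0.45 0.75 0 0; 60 0.45 0.75 0 0; 60 0.45 0.75 0 0; 60 0.45 0.75 0 0'; python3 -m handwheel '60 0.45 0.75 0 0; 60 0 0.3 0 0; 60 0 0 0 0; 60 0 0 0 0'
cat > necks.py <<'E'
from h import *
import sys
s=sense(); print("tcp",np.round(s["eef_pos"],4),"closing deg",np.degrees(np.arctan2(*R.from_rotvec(s["tool_rot"]).as_matrix()[[1,0],1]))%180)
ci=camera_info("wrist"); p,d=snapshot("wrist"); save(sys.argv[1],p); W=cloud("wrist",d,ci)
for l in ("round_pot_mid","square_pot_mid","oblong_pot_mid"):
  for r in masks_of("wrist",l)[:1]:
    P=W[r["mask"]]; P=P[np.isfinite(P[:,2])]*1000; zt=np.percentile(P[:,2],97); P=P[P[:,2]>zt-6]
    q=cv2.minAreaRect(P[:,:2].astype(np.float32)); print(l,round(r["p"],2),len(P),"top",zt.round(1),np.round(q[0],1),np.round(q[1],1),round(q[2],1))
E
python3 necks.py w1
```

```text
time: 2.73
eef_pos: [0.5881, -0.0961, 0.2559]
tool_rot: [3.133, -0.232, 0.001]
wrist_force: [1.4, -0.4, 0.2]
width: 0.681
gripper_force: 0.0
time: 3.07
eef_pos: [0.605, -0.0559, 0.2556]
tool_rot: [3.132, -0.231, -0.001]
wrist_force: [0.2, -0.1, 0.1]
width: 0.683
gripper_force: 0.0
tcp [ 0.605  -0.0559  0.2556] closing deg 81.5604506501062
round_pot_mid 0.64 1989 top 61.2 [568.2 174.1] [108.1 339.6] 9.7
square_pot_mid 0.79 292 top 163.4 [596.   13.3] [12.  83.3] 42.4
oblong_pot_mid 0.56 1400 top 164.0 [618.6 108.1] [23.2 36.3] 76.8
```

View pics/w1.png

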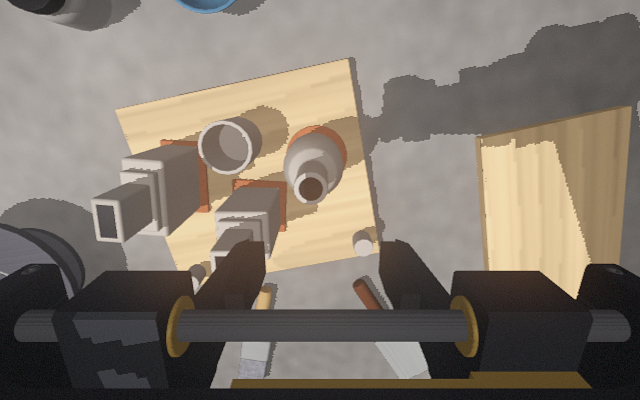

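The wrist view shows the round pot's mouth at (310,187), the square neck at (240,245), partly hidden by a finger, the oblong neck at (107,220) and the cup at (230,147). I'll measure the necks by height slice.

```bash
cat > necks.py <<'E'
from h import *
def necks(z0=.152,z1=.175,name="wrist"):
    ci=camera_info(name); s=sense(); p,d=snapshot(name); W=cloud(name,d,ci).reshape(-1,3)*1000
    print("tcp",np.round(s["eef_pos"]*1000,1),"closing deg",round(np.degrees(np.arctan2(*R.from_rotvec(s["tool_rot"]).as_matrix()[[1,0],1]))%180,1))
    P=W[(W[:,2]>z0*1000)&(W[:,2]<z1*1000)&(W[:,0]>320)&(W[:,0]<760)&(abs(W[:,1])<460)]
    g=np.zeros((450,930),np.uint8); ij=(P[:,:2]-[320,-460]).astype(int); g[ij[:,0],ij[:,1]]=1
    n,l=cv2.connectedComponents(cv2.dilate(g,np.ones((5,5),np.uint8))); k=l[ij[:,0],ij[:,1]]
    for i in range(1,n):
        Q=P[k==i]
        if len(Q)>80:
            q=cv2.minAreaRect(Q[:,:2].astype(np.float32)); print(len(Q),"top",np.percentile(Q[:,2],95).round(1),np.round(q[0],1),np.round(q[1],1),round(q[2],1))
    return p
if __name__=="__main__": necks()
E
python3 necks.py
```

```text
tcp [604.9 -58.  255.9] closing deg 81.3
407 top 164.3 [575.8  34.6] [13.5 28. ] 41.5
1675 top 164.4 [618.8 108.3] [23.5 36.4] 75.3
977 top 164.6 [621.8 -49.7] [25.  25.4] 38.0
```

```bash
python3 -m handwheel '60 0.42 0.19 0 0; 60 0 0 -0.6 0; 60 0 0 -0.6 0; 60 0 0 -0.6 0; 60 0 0 -0.5 0; 60 0 0 -0.3 0; 60 0 0 -0.2 0; 60 0 0 0 0'; python3 -m handwheel '0 0 0 0 0; 0 0 0 0 0; 0 0 0 0 0; 0 0 0 0 0; 0 0 0 0 0; 0 0 0 0 0'
```

```text
time: 3.98
eef_pos: [0.6214, -0.0486, 0.1424]
tool_rot: [3.133, -0.234, -0.004]
wrist_force: [-0.3, -1.3, 0.2]
width: 0.678
gripper_force: 0.0
time: 4.48
eef_pos: [0.6225, -0.0485, 0.1443]
tool_rot: [3.132, -0.233, 0.001]
wrist_force: [-0.5, -0.9, 2.0]
width: 0.291
gripper_force: 30.0
```

```bash
python3 -m handwheel '0 0 0 0.2 0; 0 0 0 0.5 0; 0 0 0 0.6 0; 0 0 0 0.5 0; 0 -0.05 -0.3 0.2 0; 0 -0.1 -0.5 0 0; 0 -0.1 -0.7 0 0; 0 -0.1 -0.8 0 0'; python3 -m handwheel '0 -0.1 -0.8 0 0; 0 -0.15 -0.8 0 0; 0 -0.15 -0.8 0 0; 0 -0.1 -0.8 0 0; 0 -0.1 -0.7 0 0; 0 -0.1 -0.5 0 0; 0 0 -0.3 0 0; 0 0 0 0 0'; python3 -m handwheel '0 0 0 -0.5 0; 0 0 0 -0.6 0; 0 0 0 -0.5 0; 0 0 0 0 0; 0 0 0 0 0'
```

```text
time: 5.15
eef_pos: [0.6074, -0.1401, 0.2233]
tool_rot: [-3.132, 0.228, 0.002]
wrist_force: [0.2, -0.3, -4.2]
width: 0.291
gripper_force: 30.0
time: 5.82
eef_pos: [0.5782, -0.3322, 0.223]
tool_rot: [3.131, -0.24, -0.003]
wrist_force: [-1.1, -0.2, -4.1]
width: 0.292
gripper_force: 30.0
time: 6.23
eef_pos: [0.58, -0.3258, 0.1587]
tool_rot: [-3.131, 0.229, 0.004]
wrist_force: [0.1, 0.0, -2.4]
width: 0.288
gripper_force: 30.0
```

```bash
python3 -m handwheel '0 0 0 -0.25 0; 0 0 0 -0.12 0; 0 0 0 -0.08 0; 0 0 0 0 0; 0 0 0 0 0'; python3 -m handwheel '0 0 0 -0.05 0; 0 0 0 0 0; 0 0 0 0 0'
```

```text
time: 6.65
eef_pos: [0.5803, -0.3281, 0.1419]
tool_rot: [3.133, -0.233, 0.0]
wrist_force: [0.2, -0.2, -3.6]
width: 0.288
gripper_force: 30.0
time: 6.9
eef_pos: [0.5802, -0.3281, 0.1398]
tool_rot: [3.133, -0.233, 0.0]
wrist_force: [-0.0, 0.0, -3.0]
width: 0.286
gripper_force: 30.0
```

```bash
python3 -m handwheel '0 0 0 -0.03 0; 0 0 0 0 0'; python3 -m handwheel '0 0 0 -0.03 0; 0 0 0 0 0'
```

```text
time: 7.07
eef_pos: [0.5807, -0.3284, 0.1393]
tool_rot: [3.132, -0.233, 0.002]
wrist_force: [0.4, 0.4, 2.2]
width: 0.288
gripper_force: 30.0
time: 7.23
eef_pos: [0.5812, -0.3288, 0.1392]
tool_rot: [3.132, -0.233, 0.004]
wrist_force: [-1.9, 0.2, 8.4]
width: 0.289
gripper_force: 30.0
```

```bash
python3 -m handwheel '60 0 0 0 0; 60 0 0 0 0; 60 0 0 0 0; 60 0 0 0 0; 60 0 0 0.3 0; 60 0 0 0.6 0; 60 0 0 0.7 0; 60 0 0.2 0.7 0'; python3 -m handwheel '60 0 0.5 0.5 0; 60 0 0.8 0 0; 60 0 0.9 0 0; 60 0 0.9 0 0; 60 0 0.9 0 0; 60 0 0.9 0 0; 60 0 0.9 0 0; 60 0 0.9 0 0'; python3 -m handwheel '60 -0.3 0.8 0 0; 60 0 0.5 0 0; 60 0 0.3 0 0; 60 0 0 0 0; 60 0 0 0 0'; python3 necks.py
```

```text
time: 7.9
eef_pos: [0.5794, -0.3217, 0.2308]
tool_rot: [3.132, -0.236, -0.001]
wrist_force: [0.1, 0.2, -0.4]
width: 0.681
gripper_force: 0.0
time: 8.57
eef_pos: [0.5801, -0.0504, 0.2503]
tool_rot: [3.133, -0.233, 0.002]
wrist_force: [0.3, 0.5, -0.1]
width: 0.681
gripper_force: 0.0
time: 8.98
eef_pos: [0.5686, 0.0111, 0.2498]
tool_rot: [3.132, -0.232, 0.001]
wrist_force: [0.7, -0.2, -1.2]
width: 0.682
gripper_force: 0.0
tcp [568.6  11.1 249.8] closing deg 81.5
1268 top 164.6 [568.1  27.7] [26.  26.7] 81.0
1845 top 164.6 [618.5 108.4] [22.5 36.2] 76.6
```

```bash
python3 -m handwheel '60 0 0.41 0 0; 60 0 0 -0.6 0; 60 0 0 -0.6 0; 60 0 0 -0.6 0; 60 0 0 -0.5 0; 60 0 0 -0.3 0; 60 0 0 -0.06 0; 60 0 0 0 0'; python3 -m handwheel '0 0 0 0 0; 0 0 0 0 0; 0 0 0 0 0; 0 0 0 0 0; 0 0 0 0 0; 0 0 0 0 0'
```

```text
time: 9.7
eef_pos: [0.5682, 0.027, 0.1426]
tool_rot: [3.132, -0.235, -0.001]
wrist_force: [0.7, -0.6, 0.5]
width: 0.68
gripper_force: 0.0
time: 10.2
eef_pos: [0.5685, 0.0282, 0.1433]
tool_rot: [3.133, -0.233, 0.001]
wrist_force: [0.3, -0.5, 1.2]
width: 0.292
gripper_force: 29.9
```

```bash
python3 -m handwheel '0 0 0 0.2 0; 0 0 0 0.5 0; 0 0 0 0.6 0; 0 0 0 0.5 0; 0 -0.15 -0.35 0.2 0; 0 -0.3 -0.6 0 0; 0 -0.36 -0.8 0 0; 0 -0.36 -0.8 0 0'; python3 -m handwheel '0 -0.36 -0.8 0 0; 0 -0.36 -0.8 0 0; 0 -0.36 -0.8 0 0; 0 -0.36 -0.8 0 0; 0 -0.36 -0.8 0 0; 0 -0.36 -0.8 0 0; 0 -0.36 -0.8 0 0; 0 -0.3 -0.6 0 0'; python3 -m handwheel '0 -0.15 -0.35 0 0; 0 -0.06 -0.2 0 0; 0 0 0 0 0; 0 0 0 -0.5 0; 0 0 0 -0.6 0; 0 0 0 -0.5 0; 0 0 0 0 0; 0 0 0 0 0'
```

```text
time: 10.87
eef_pos: [0.5205, -0.0739, 0.2232]
tool_rot: [-3.133, 0.229, 0.0]
wrist_force: [0.2, -1.4, -4.5]
width: 0.292
gripper_force: 30.0
time: 11.53
eef_pos: [0.4066, -0.3242, 0.2232]
tool_rot: [3.132, -0.236, -0.001]
wrist_force: [0.0, -1.2, -3.4]
width: 0.29
gripper_force: 30.0
time: 12.2
eef_pos: [0.4006, -0.3418, 0.1584]
tool_rot: [-3.131, 0.229, 0.003]
wrist_force: [-0.5, -0.1, -2.5]
width: 0.292
gripper_force: 30.0
```

Touch expected at about TCP z 0.1383.

```bash
python3 -m handwheel '0 0 0 -0.25 0; 0 0 0 -0.12 0; 0 0 0 -0.08 0; 0 0 0 0 0; 0 0 0 0 0'; python3 -m handwheel '0 0 0 -0.06 0; 0 0 0 0 0; 0 0 0 0 0';  python3 -m handwheel '0 0 0 -0.03 0; 0 0 0 0 0'
```

```text
time: 12.62
eef_pos: [0.4003, -0.3437, 0.1411]
tool_rot: [3.133, -0.233, 0.0]
wrist_force: [0.5, 0.1, -4.0]
width: 0.287
gripper_force: 30.0
time: 12.87
eef_pos: [0.4002, -0.3437, 0.1386]
tool_rot: [3.133, -0.233, 0.0]
wrist_force: [0.2, 1.0, -2.9]
width: 0.291
gripper_force: 30.0
time: 13.03
eef_pos: [0.4005, -0.3442, 0.1383]
tool_rot: [3.132, -0.233, 0.001]
wrist_force: [-1.7, 0.6, 5.4]
width: 0.297
gripper_force: 30.0
```

```bash
python3 -m handwheel '60 0 0 0 0; 60 0 0 0 0; 60 0 0 0 0; 60 0 0 0 0; 60 0 0 0.3 0; 60 0 0 0.6 0; 60 0 0 0.7 0; 60 0 0.2 0.7 0'; python3 -m handwheel '60 0.2 0.5 0.5 0; 60 0.39 0.8 0 -0.82; 60 0.39 0.8 0 0; 60 0.39 0.8 0 0; 60 0.39 0.8 0 0; 60 0.39 0.8 0 0; 60 0.39 0.8 0 0; 60 0.39 0.8 0 0'; python3 -m handwheel '60 0.39 0.8 0 0; 60 0.39 0.8 0 0; 60 0.39 0.8 0 0; 60 0.39 0.8 0 0;  60 0.39 0.8 0 0; 60 0.3 0.6 0 0; 60 0 0 0 0; 60 0 0 0 0'; python3 necks.py
```

```text
time: 13.7
eef_pos: [0.3996, -0.3367, 0.2301]
tool_rot: [3.132, -0.235, -0.001]
wrist_force: [-0.2, -0.7, 0.1]
width: 0.68
gripper_force: 0.0
time: 14.37
eef_pos: [0.5179, -0.09, 0.2494]
tool_rot: [3.12, -0.367, 0.0]
wrist_force: [1.3, 0.4, 0.0]
width: 0.684
gripper_force: 0.0
time: 15.03
eef_pos: [0.6074, 0.0943, 0.2489]
tool_rot: [-3.12, 0.362, 0.001]
wrist_force: [-0.3, 0.3, -1.0]
width: 0.678
gripper_force: 0.0
tcp [607.4  94.3 248.9] closing deg 76.8
1498 top 164.6 [618.9 108.7] [22.  35.8] 76.9
```

```bash
python3 -m handwheel '60 0.28 0.35 0 0; 60 0 0 -0.6 0; 60 0 0 -0.6 0; 60 0 0 -0.6 0; 60 0 0 -0.5 0; 60 0 0 -0.3 0; 60 0 0 -0.03 0; 60 0 0 0 0'; python3 -m handwheel '0 0 0 0 0; 0 0 0 0 0; 0 0 0 0 0; 0 0 0 0 0; 0 0 0 0 0; 0 0 0 0 0'
```

```text
time: 15.75
eef_pos: [0.6184, 0.1052, 0.1441]
tool_rot: [3.119, -0.369, -0.001]
wrist_force: [0.3, 1.0, 0.5]
width: 0.682
gripper_force: 0.0
time: 16.25
eef_pos: [0.6188, 0.1066, 0.1445]
tool_rot: [-3.12, 0.366, -0.001]
wrist_force: [-1.1, 0.6, 1.5]
width: 0.248
gripper_force: 2.5
```

```bash
python3 -m handwheel '0 0 0 0 0; 0 0 0 0 0; 0 0 0 0.2 0; 0 0 0 0.5 0; 0 0 0 0.6 0; 0 0 0 0.6 0; 0 0 0 0.3 0; 0 0 0 0 0'
```

```text
time: 16.92
eef_pos: [0.6201, 0.1065, 0.235]
tool_rot: [-3.119, 0.367, -0.007]
wrist_force: [0.3, 0.4, -4.0]
width: 0.246
gripper_force: 29.8
```

```bash
python3 -m handwheel '0 0 -0.3 0 0; 0 -0.3 -0.6 0 0; 0 -0.29 -0.8 0 0; 0 -0.29 -0.8 0 0; 0 -0.29 -0.8 0 0; 0 -0.29 -0.8 0 0; 0 -0.29 -0.8 0 0; 0 -0.29 -0.8 0 0'; python3 -m handwheel '0 -0.29 -0.8 0 0; 0 -0.29 -0.8 0 0; 0 -0.29 -0.8 0 0; 0 -0.29 -0.8 0 0; 0 0 -0.8 0 0; 0 0 -0.8 0 0; 0 0 -0.4 0 0; 0 0 -0.2 0 0';  python3 -m handwheel '0 0 0 0 0; 0 0 0 -0.5 0; 0 0 0 -0.6 0; 0 0 0 -0.7 0; 0 0 0 0 0; 0 0 0 0 0'
```

```text
time: 17.58
eef_pos: [0.5344, -0.124, 0.2301]
tool_rot: [3.12, -0.368, -0.006]
wrist_force: [1.1, -0.3, -3.7]
width: 0.246
gripper_force: 29.8
time: 18.25
eef_pos: [0.4876, -0.3415, 0.23]
tool_rot: [3.118, -0.375, -0.006]
wrist_force: [0.2, -1.1, -4.0]
width: 0.246
gripper_force: 29.9
time: 18.75
eef_pos: [0.4896, -0.3352, 0.1586]
tool_rot: [-3.118, 0.363, 0.007]
wrist_force: [0.2, -0.2, -4.1]
width: 0.25
gripper_force: 29.9
```

```bash
python3 -m handwheel '0 0 0 -0.25 0; 0 0 0 -0.12 0; 0 0 0 -0.08 0; 0 0 0 0 0; 0 0 0 0 0'; python3 -m handwheel '0 0 0 -0.04 0; 0 0 0 0 0; 0 0 0 0 0';  python3 -m handwheel '0 0 0 -0.03 0; 0 0 0 0 0'
```

```text
time: 19.17
eef_pos: [0.4908, -0.3378, 0.1425]
tool_rot: [3.12, -0.367, 0.001]
wrist_force: [-0.6, 0.1, -4.5]
width: 0.25
gripper_force: 29.9
time: 19.42
eef_pos: [0.4907, -0.3377, 0.1407]
tool_rot: [3.12, -0.367, 0.0]
wrist_force: [0.7, 0.1, -4.0]
width: 0.245
gripper_force: 29.9
time: 19.58
eef_pos: [0.4908, -0.3378, 0.1394]
tool_rot: [3.12, -0.367, 0.001]
wrist_force: [0.8, -0.5, -2.9]
width: 0.25
gripper_force: 29.9
```

```bash
python3 -m handwheel '0 0 0 -0.03 0; 0 0 0 0 0';  python3 -m handwheel '0 0 0 -0.02 0; 0 0 0 0 0'
```

```text
time: 19.75
eef_pos: [0.4911, -0.3378, 0.1393]
tool_rot: [3.12, -0.367, 0.001]
wrist_force: [-2.6, 2.4, 6.1]
width: 0.246
gripper_force: 29.9
time: 19.92
eef_pos: [0.4912, -0.3379, 0.1394]
tool_rot: [3.12, -0.367, 0.002]
wrist_force: [-4.2, 2.4, 12.5]
width: 0.248
gripper_force: 29.9
```

```bash
python3 -m handwheel '60 0 0 0 0; 60 0 0 0 0; 60 0 0 0 0; 60 0 0 0 0; 60 0 0 0.3 0; 60 0 0 0.6 0; 60 0 0 0.7 0; 60 0 0.2 0.7 0'; python3 -m handwheel '88 0.2 0.5 0.6 0; 88 0.2 0.8 0.4 0; 88 0.2 0.9 0.2 0; 88 0.2 0.9 0 0; 88 0.2 0.9 0 0; 88 0.2 0.9 0 0; 88 0.2 0.9 0 0; 88 0.1 0.9 0 0'; python3 -m handwheel '88 0 0.9 0 0; 88 0 0.7 0 0; 88 0 0.4 0 0; 88 0 0 0 0; 88 0 0 0 0; 88 0 0 0 0'
cat > tiles.py <<'E'
from h import *
import sys
ci=camera_info("wrist"); s=sense(); p,d=snapshot("wrist"); save(sys.argv[1],p); W=cloud("wrist",d,ci)*1000
print("tcp",np.round(s["eef_pos"]*1000,1))
for l in ("round_tile","square_tile","oblong_tile","cup_mid"):
    for r in masks_of("wrist",l)[:2]:
        P=W[r["mask"]]; P=P[np.isfinite(P[:,2])]; P=P[P[:,2]>np.percentile(P[:,2],90)-(6 if l=="cup_mid" else 4)]
        q=cv2.minAreaRect(P[:,:2].astype(np.float32)); c,rad=cv2.minEnclosingCircle(P[:,:2].astype(np.float32))
        print(l,round(r["p"],2),len(P),np.median(P[:,2]).round(1),np.round(q[0],1),np.round(q[1],1),round(q[2],1),"mean",P.mean(0)[:2].round(1),"circ",np.round(c,1),round(rad,1))
E
python3 tiles.py w2; python3 -c "
from necks import *
p=necks(name='scene');save('s2',p)"
```

```text
time: 20.58
eef_pos: [0.49, -0.331, 0.2309]
tool_rot: [3.119, -0.37, -0.001]
wrist_force: [0.9, -0.2, -0.4]
width: 0.681
gripper_force: 0.0
time: 21.25
eef_pos: [0.5512, -0.0599, 0.2784]
tool_rot: [-3.12, 0.367, -0.002]
wrist_force: [0.7, -0.0, -0.6]
width: 1.002
gripper_force: 0.0
time: 21.75
eef_pos: [0.5507, 0.0167, 0.2777]
tool_rot: [3.119, -0.369, 0.001]
wrist_force: [0.5, -0.6, -0.5]
width: 1.002
gripper_force: 0.0
tcp [550.7  16.7 277.7]
round_tile 0.96 3005 23.4 [619.9 -50.5] [69.  70.6] 25.6 mean [620.1 -50.9] circ [619.1 -51. ] 35.7
square_tile 0.78 2790 23.4 [568.2  27.9] [66.  66.3] 78.1 mean [569.3  27.6] circ [567.7  27.4] 44.7
oblong_tile 0.66 2782 23.4 [568.5  27.8] [66.  65.5] 78.1 mean [569.4  27.6] circ [568.4  27.8] 44.7
oblong_tile 0.57 3068 23.4 [617.3 108. ] [52.3 87.3] 78.7 mean [618.5 107. ] circ [616.9 106.5] 48.3
cup_mid 0.75 449 77.3 [ 404.1 -318.8] [ 5.  51.5] 79.7 mean [ 400.7 -318. ] circ [ 403.7 -321. ] 25.7
cup_mid 0.73 699 78.1 [650.3  34. ] [52.9 52.1] 33.1 mean [651.5  34.5] circ [650.5  33.9] 26.9
tcp [550.6  17.1 277.4] closing deg 76.5
110 top 158.9 [ 402.7 -345.3] [26.1 30.4] 82.3
143 top 159.3 [ 492.4 -337.2] [21.3 38.4] 75.5
126 top 158.6 [ 581.7 -330.1] [24.7 26.8] 59.8
```

View pics/w2.png

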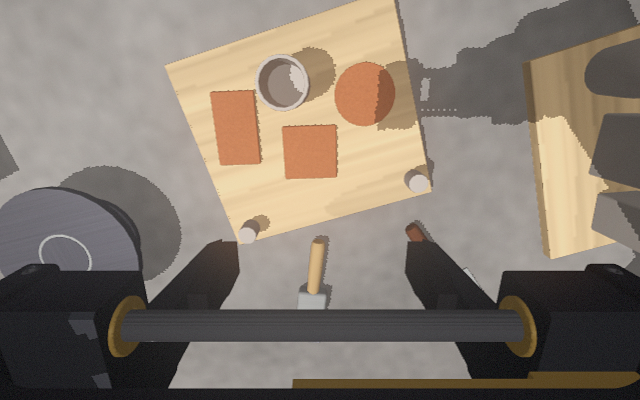

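The tiles are clear and flat at (235,127), (310,152) and (365,93), with the cup alone at (283,82). The three pots stand on the side board. Next is the cup.

```bash
python3 -m handwheel '88 0.5 0.1 0 0; 88 0.7 0.1 0 0; 88 0.7 0.12 0 0; 88 0.6 0.1 -0.2 0; 88 0 0 -0.6 0; 88 0 0 -0.6 0; 88 0 0 -0.6 0; 88 0 0 -0.5 0'; python3 -m handwheel '88 0 0 -0.3 0; 88 0 0 0 0; 88 0 0 0 0'; python3 tiles.py w3
```

```text
time: 22.72
eef_pos: [0.6501, 0.0346, 0.1754]
tool_rot: [3.12, -0.367, -0.002]
wrist_force: [-0.1, -0.0, -0.2]
width: 0.999
gripper_force: 0.0
time: 22.97
eef_pos: [0.6506, 0.0349, 0.1654]
tool_rot: [3.12, -0.367, -0.001]
wrist_force: [0.2, 0.5, 0.0]
width: 0.999
gripper_force: 0.0
tcp [650.6  34.9 165.4]
round_tile 0.63 4519 23.5 [619.3 -50.8] [71.  70.9] 35.5 mean [620.7 -51. ] circ [619. -51.] 36.1
square_tile 0.76 3744 23.4 [578.1  25.8] [66.1 86.1] 77.8 mean [568.7  27. ] circ [577.1  26.3] 51.5
oblong_tile 0.61 4302 23.3 [623.6 106. ] [ 52.5 100.9] 80.1 mean [620.6 105.6] circ [623.8 106.2] 55.0
cup_mid 0.69 1335 78.0 [650.9  33.9] [53.3 53.1] 72.0 mean [651.   33.7] circ [650.8  33.6] 27.0
```

```bash
python3 -m handwheel '88 0 -0.02 -0.5 0; 88 0 0 -0.6 0; 88 0 0 -0.6 0; 88 0 0 -0.6 0; 88 0 0 -0.4 0; 88 0 0 -0.16 0; 88 0 0 0 0; 60 0 0 0 0'; python3 -m handwheel '45 0 0 0 0; 45 0 0 0 0; 45 0 0 0 0; 45 0 0 0 0; 45 0 0 0 0; 45 0 0 0 0; 45 0 0 0 0'
```

```text
time: 23.88
eef_pos: [0.6514, 0.0344, 0.0519]
tool_rot: [-3.12, 0.367, -0.002]
wrist_force: [0.3, -0.2, -0.1]
width: 0.944
gripper_force: 0.0
time: 24.47
eef_pos: [0.651, 0.0342, 0.0515]
tool_rot: [-3.12, 0.367, -0.001]
wrist_force: [-2.1, -0.4, 5.5]
width: 0.602
gripper_force: 30.0
```

```bash
python3 -m handwheel '45 0 0 0.2 0; 45 0 0 0.5 0; 45 0 0 0.7 0; 45 0 0 0.7 0; 45 0 0.3 0.4 0; 45 -0.2 0.6 0 0; 45 -0.35 0.8 0 0; 45 -0.35 0.8 0 0'; python3 -m handwheel '45 -0.35 0.8 0 0; 45 -0.35 0.8 0 0; 45 -0.35 0.8 0 0; 45 -0.35 0.8 0 0; 45 -0.35 0.8 0 0; 45 -0.35 0.8 0 0; 45 -0.3 0.7 0 0; 45 0 0.5 0 0'; python3 -m handwheel '45 0 0.2 0 0; 45 0 0 0 0; 45 0 0 0 0; 45 0 0 0 0'
cat > wheel.py <<'E'
from h import *
import sys
for c in sys.argv[1:]:
    ci=camera_info(c); s=sense(); p,d=snapshot(c); save("wh_"+c,p); W=cloud(c,d,ci)*1000
    print(c,"tcp",np.round(s["eef_pos"]*1000,1))
    m=np.nan_to_num((W[...,2]>50)&(W[...,2]<70)&(W[...,0]>400)&(W[...,0]<640)&(W[...,1]>240)&(W[...,1]<470))
    P=W[m][:,:2].astype(np.float32); cc,r=cv2.minEnclosingCircle(P); q=cv2.minAreaRect(P); print(len(P),"circ",np.round(cc,1),round(r,1),np.round(q[0],1),np.round(q[1],1))
    g=p[m].mean(1); b=P[g>np.percentile(g,99.)]; 
    b=b[abs(np.hypot(*(b-cc).T)-32)<7]
    A=np.c_[2*b,np.ones(len(b))]; x=np.linalg.lstsq(A,(b**2).sum(1),rcond=None)[0]; print("ring",len(b),x[:2].round(1),np.sqrt(x[2]+x[0]**2+x[1]**2).round(1))
E
python3 wheel.py wrist scene side
```

```text
time: 25.13
eef_pos: [0.6144, 0.1344, 0.1515]
tool_rot: [3.12, -0.37, 0.001]
wrist_force: [0.5, 1.0, -1.7]
width: 0.602
gripper_force: 30.0
time: 25.8
eef_pos: [0.5145, 0.3784, 0.1509]
tool_rot: [-3.12, 0.359, 0.005]
wrist_force: [0.3, -0.4, -1.6]
width: 0.601
gripper_force: 30.0
time: 26.13
eef_pos: [0.5197, 0.3797, 0.1507]
tool_rot: [3.118, -0.371, 0.001]
wrist_force: [0.2, 0.5, -1.3]
width: 0.605
gripper_force: 30.0
wrist tcp [519.7 379.7 150.7]
32329 circ [545.1 381.8] 129.3 [551.7 375. ] [248.9 139.2]
ring 0 [0. 0.] 0.0
scene tcp [519.8 379.7 150.8]
2594 circ [546.8 380.5] 129.0 [545.8 358.1] [233.2 183.5]
ring 2 [-503.9 1227.3] 1326.7
side tcp [519.6 380.  150.8]
4659 circ [541.8 376.4] 122.7 [515.4 378.4] [227.3 163.8]
ring 9 [512.7 375.7] 7.7
```

View pics/wh_wrist.png

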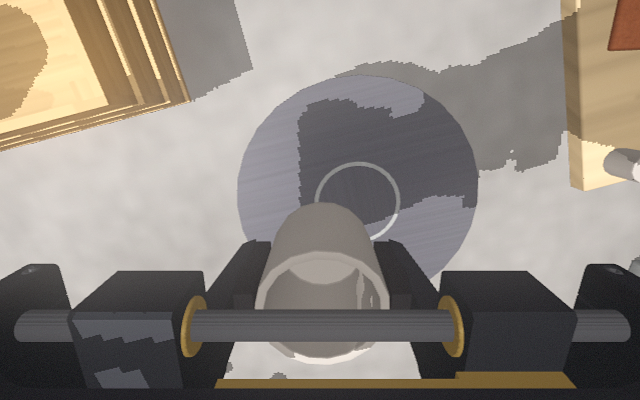

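The wrist view shows the wheel ring, partly hidden behind the cup, centred near (358,203). I'll fit the ring there.

Run:
```python
from h import *
ci=camera_info("wrist"); p,d=snapshot("wrist"); W=cloud("wrist",d,ci)*1000
g=cv2.cvtColor(p,cv2.COLOR_RGB2GRAY); t=cv2.morphologyEx(g,cv2.MORPH_TOPHAT,np.ones((9,9)))
v,u=np.nonzero((t>25)&(abs(W[...,2]-60)<8)); r=np.hypot(u-358,v-203); k=(r>33)&(r<52); b=W[v[k],u[k],:2]
for _ in range(3):
    x=np.linalg.lstsq(np.c_[2*b,np.ones(len(b))],(b**2).sum(1),rcond=None)[0]; R0=np.sqrt(x[2]+x[:2]@x[:2]); e=abs(np.hypot(*(b-x[:2]).T)-R0); print(len(b),x[:2].round(1),R0.round(1)); b=b[e<2]
print(np.median(W[v[k],u[k],2]))
c,s=masks_of("wrist","wheel_top"),None
m=c[0]["mask"]; P=W[m]; P=P[abs(P[:,2]-60)<8][:,:2].astype(np.float32); cc=cv2.minEnclosingCircle(P); print(cc)
```

```text
756 [517.8 352.9] 30.5
752 [517.9 352.9] 30.5
752 [517.9 352.9] 30.5
60.82736010121032
((517.8257446289062, 353.05291748046875), 89.91560363769531)
```

```bash
python3 -m handwheel '45 -0.04 -0.4 0 0; 45 0 -0.27 0 0; 45 0 0 -0.3 0; 45 0 0 -0.5 0; 45 0 0 -0.35 0; 45 0 0 -0.15 0; 45 0 0 0 0; 45 0 0 0 0'; python3 -m handwheel '45 0 0 -0.06 0; 45 0 0 0 0; 45 0 0 0 0';  python3 -m handwheel '45 0 0 -0.04 0; 45 0 0 0 0'
```

```text
time: 27.05
eef_pos: [0.5168, 0.3558, 0.0985]
tool_rot: [3.12, -0.366, -0.001]
wrist_force: [-0.0, -0.3, -1.5]
width: 0.602
gripper_force: 30.0
time: 27.3
eef_pos: [0.5173, 0.3558, 0.0971]
tool_rot: [-3.12, 0.367, -0.001]
wrist_force: [0.4, 0.5, -1.8]
width: 0.6
gripper_force: 30.0
time: 27.47
eef_pos: [0.5171, 0.3556, 0.095]
tool_rot: [-3.12, 0.367, -0.0]
wrist_force: [-0.3, 0.0, -1.3]
width: 0.603
gripper_force: 30.0
```

```bash
python3 -m handwheel '45 0.02 -0.06 0 0; 45 0 0 -0.03 0; 45 0 0 0 0';  python3 -m handwheel '45 0 0 -0.03 0; 45 0 0 0 0'; python3 -m handwheel '45 0 0 -0.03 0; 45 0 0 0 0'
```

```text
time: 27.72
eef_pos: [0.518, 0.3527, 0.0936]
tool_rot: [3.12, -0.367, 0.0]
wrist_force: [0.3, -0.4, -1.6]
width: 0.598
gripper_force: 30.0
time: 27.88
eef_pos: [0.518, 0.3528, 0.0935]
tool_rot: [3.12, -0.367, 0.0]
wrist_force: [-3.1, -2.9, 8.3]
width: 0.601
gripper_force: 30.0
time: 28.05
eef_pos: [0.5181, 0.3528, 0.0935]
tool_rot: [3.119, -0.367, 0.0]
wrist_force: [-5.8, -5.1, 17.8]
width: 0.605
gripper_force: 30.0
```

```bash
python3 -m handwheel '80 0 0 0 0; 80 0 0 0 0; 80 0 0 0 0; 80 0 0 0 0; 80 0 0 0.4 0; 80 0 0 0.7 0; 80 0 0 0.8 0; 80 0 0 0.8 0'; python3 -m handwheel '60 0 -0.2 0.8 0; 60 0 -0.5 0.4 0; 60 0 -0.8 0 0; 60 0 -0.9 0 0; 60 0 -0.9 0 0; 60 0 -0.5 0 0; 60 0 0 0 0; 60 0 0 0 0'
python3 - <<'E'
from h import *
for c in("wrist","scene"):
    ci=camera_info(c); p,d=snapshot(c); save("cup_"+c,p); W=cloud(c,d,ci)*1000
    for r in masks_of(c,"cup_mid")[:1]:
        P=W[r["mask"]]; P=P[(P[:,2]>113)&(P[:,2]<128)]; 
        if len(P)>20: print(c,r["p"],len(P),cv2.minEnclosingCircle(P[:,:2].astype(np.float32)))
E
```

```text
time: 28.72
eef_pos: [0.5173, 0.3529, 0.1999]
tool_rot: [3.119, -0.366, -0.002]
wrist_force: [0.9, -0.6, 0.4]
width: 0.909
gripper_force: 0.0
time: 29.38
eef_pos: [0.518, 0.2001, 0.2474]
tool_rot: [3.12, -0.371, 0.0]
wrist_force: [0.1, 0.1, 0.0]
width: 0.685
gripper_force: 0.0
wrist 0.89 1191 ((517.986083984375, 352.7191162109375), 27.469480514526367)
scene 0.62 132 ((519.6275634765625, 352.6520080566406), 29.234100341796875)
```

View pics/cup_scene.png

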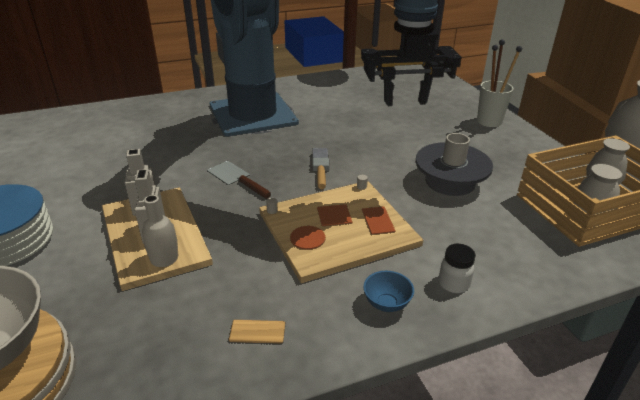

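The cup stands in the middle of the wheel at (456,148), and the three pots stand on the side board at (150,215). I'll take one good look at the bare tiles on the way.

```bash
python3 -m handwheel '60 0 -0.5 0 0; 60 0 -0.9 0 0; 60 0 -0.9 0 0; 60 0 -0.9 0 0; 60 0 -0.6 0 0; 60 0 -0.3 0 0; 60 0 0 0 0; 60 0 0 0 0'
python3 - <<'E'
from h import *
for c in ("wrist","scene"):
    ci=camera_info(c); p,d=snapshot(c); W=cloud(c,d,ci)*1000; h=p.astype(int)
    m=(h[...,0]>1.9*h[...,2])&(h[...,0]>1.5*h[...,1])&np.nan_to_num((abs(W[...,2]-22)<6)&(W[...,0]>480)&(abs(W[...,1]-30)<150))
    m=cv2.morphologyEx(m.astype(np.uint8),cv2.MORPH_OPEN,np.ones((3,3),np.uint8))
    n,l,s,_=cv2.connectedComponentsWithStats(m)
    for i in range(1,n):
        if s[i,4]<100: continue
        P=W[l==i]; q=cv2.minAreaRect(P[:,:2].astype(np.float32)); print(c,s[i,4],np.median(P[:,2]).round(1),np.round(q[0],1),np.round(q[1],1),round(q[2],1),P.mean(0)[:2].round(1))
E
```

```text
time: 30.25
eef_pos: [0.518, 0.0388, 0.2473]
tool_rot: [-3.119, 0.365, -0.0]
wrist_force: [0.5, 1.1, -0.4]
width: 0.687
gripper_force: 0.0
wrist 3869 23.5 [619.5 -51.7] [69.2 69.8] 76.7 [619.8 -51.7]
wrist 3625 23.3 [617.1 107.1] [50.4 86.5] 79.0 [619.8 105.9]
wrist 3049 23.4 [569.   27.3] [63.7 63.9] 78.1 [571.4  25. ]
scene 569 21.8 [569.1  26.1] [64.4 69.1] 78.2 [571.8  25.4]
scene 622 21.8 [619.  106.5] [51.6 91.3] 78.2 [621.  105.1]
scene 637 21.9 [621.  -52.8] [69.  71.3] 61.9 [622.6 -53.5]
```

```bash
python3 -m handwheel '60 -0.1 -0.5 0 0; 60 -0.1 -0.9 0 0; 60 -0.1 -0.9 0 0; 60 -0.1 -0.9 0 0; 60 -0.1 -0.9 0 0; 60 -0.1 -0.9 0 0; 60 0 -0.9 0 0; 60 0 -0.9 0 0'; python3 -m handwheel '60 -0.06 -0.9 0 0; 60 0 -0.7 0 0; 60 0 -0.5 0 0; 60 0 -0.3 0 0; 60 0 0 0 0; 60 0 0 0 0; 60 0 0 0 0'; python3 -c "
from necks import *
necks(.146,.170)"
```

```text
time: 31.02
eef_pos: [0.4947, -0.2343, 0.2474]
tool_rot: [-3.12, 0.361, -0.001]
wrist_force: [0.9, -0.5, 0.7]
width: 0.68
gripper_force: 0.0
time: 31.6
eef_pos: [0.4924, -0.3283, 0.2471]
tool_rot: [-3.119, 0.362, 0.0]
wrist_force: [0.6, 0.1, -0.4]
width: 0.684
gripper_force: 0.0
tcp [ 492.4 -328.3  247.1] closing deg 76.8
757 top 159.4 [ 404.6 -344.9] [26.8 18.1] 83.7
1413 top 159.6 [ 491.1 -337. ] [21.8 35.7] 76.8
1249 top 159.8 [ 579.1 -329.1] [25.7 25.1] 33.2
```

```bash
python3 -m handwheel '60 -0.02 -0.23 0 0; 60 0 0 -0.6 0; 60 0 0 -0.6 0; 60 0 0 -0.6 0; 60 0 0 -0.5 0; 60 0 0 -0.3 0; 60 0 0 -0.1 0; 60 0 0 0 0'; python3 -m handwheel '0 0 0 0 0; 0 0 0 0 0; 0 0 0 0 0; 0 0 0 0 0; 0 0 0 0 0; 0 0 0 0 0; 0 0 0 0 0'
```

```text
time: 32.32
eef_pos: [0.4904, -0.3398, 0.1388]
tool_rot: [-3.12, 0.366, 0.002]
wrist_force: [0.3, 0.8, 0.6]
width: 0.683
gripper_force: 0.0
time: 32.9
eef_pos: [0.4909, -0.3399, 0.1396]
tool_rot: [-3.12, 0.366, -0.001]
wrist_force: [0.5, 1.4, 1.8]
width: 0.245
gripper_force: 29.7
```

```bash
python3 -m handwheel '0 0 0 0.2 0; 0 0 0 0.5 0; 0 0 0 0.6 0; 0 0 0 0.6 0; 0 0 0 0.3 0; 0 0 0.3 0 0; 0 0 0.6 0 0; 0 0 0.8 0 0'; python3 -m handwheel '0 0 0.8 0 0; 0 0.3 0.8 0 0; 0 0.3 0.8 0 0.15; 0 0.3 0.8 0 0.15; 0 0.3 0.8 0 0; 0 0.3 0.8 0 0; 0 0.3 0.8 0 0; 0 0.3 0.8 0 0'; python3 -m handwheel '0 0.3 0.8 0 0; 0 0.3 0.8 0 0; 0 0.3 0.8 0 0; 0 0.3 0.5 0 0; 0 0.1 0.2 0 0; 0 0 0 0 0; 0 0 0 0 0; 0 0 0 0 0'
```

```text
time: 33.57
eef_pos: [0.4892, -0.2724, 0.2261]
tool_rot: [3.119, -0.372, -0.003]
wrist_force: [1.0, 0.3, -4.1]
width: 0.25
gripper_force: 29.9
time: 34.23
eef_pos: [0.5733, -0.0134, 0.2256]
tool_rot: [3.125, -0.317, -0.005]
wrist_force: [0.4, -1.3, -4.2]
width: 0.242
gripper_force: 29.9
time: 34.9
eef_pos: [0.6256, 0.1056, 0.2264]
tool_rot: [3.123, -0.321, -0.003]
wrist_force: [-0.2, -1.2, -4.8]
width: 0.248
gripper_force: 29.9
```

```bash
python3 -m handwheel '0 -0.21 0.05 0 0; 0 0 0 -0.5 0; 0 0 0 -0.6 0; 0 0 0 -0.5 0; 0 0 0 -0.25 0; 0 0 0 0 0; 0 0 0 0 0; 0 0 0 0 0'
```

```text
time: 35.57
eef_pos: [0.6191, 0.1098, 0.1548]
tool_rot: [-3.125, 0.318, -0.003]
wrist_force: [0.6, -0.1, -3.7]
width: 0.244
gripper_force: 29.9
```

```bash
python3 -m handwheel '0 -0.04 -0.05 -0.1 0; 0 0 0 -0.08 0; 0 0 0 0 0; 0 0 0 0 0'; python3 -m handwheel '0 0 0 -0.03 0; 0 0 0 0 0; 0 0 0 0 0'
```

```text
time: 35.9
eef_pos: [0.6165, 0.1078, 0.1462]
tool_rot: [3.125, -0.318, -0.0]
wrist_force: [0.4, 0.2, -3.7]
width: 0.245
gripper_force: 29.9
time: 36.15
eef_pos: [0.6166, 0.108, 0.1449]
tool_rot: [-3.125, 0.318, 0.0]
wrist_force: [-0.8, -0.0, -4.6]
width: 0.247
gripper_force: 29.9
```

```bash
python3 -m handwheel '0 0.01 0 -0.02 0; 0 0 0 0 0'; python3 -m handwheel '0 0 0 -0.02 0; 0 0 0 0 0'
```

```text
time: 36.32
eef_pos: [0.6171, 0.1081, 0.1447]
tool_rot: [-3.125, 0.318, -0.0]
wrist_force: [-1.9, 0.3, 2.7]
width: 0.25
gripper_force: 29.9
time: 36.48
eef_pos: [0.6173, 0.1083, 0.1447]
tool_rot: [-3.125, 0.317, -0.001]
wrist_force: [-4.5, 0.9, 8.3]
width: 0.247
gripper_force: 29.9
```

```bash
python3 -m handwheel '60 0 0 0 0; 60 0 0 0 0; 60 0 0 0 0; 60 0 0 0 0; 60 0 0 0.3 0; 60 0 0 0.6 0; 60 0 0 0.7 0; 60 0 0 0.7 0'; python3 -m handwheel '60 -0.2 -0.5 0.3 0.53; 60 -0.39 -0.8 0 0; 60 -0.39 -0.8 0 0; 60 -0.39 -0.8 0 0; 60 -0.39 -0.8 0 0; 60 -0.39 -0.8 0 0; 60 -0.39 -0.8 0 0; 60 -0.39 -0.8 0 0'; python3 -m handwheel '60 -0.39 -0.8 0 0; 60 -0.39 -0.8 0 0; 60 -0.39 -0.8 0 0; 60 -0.39 -0.8 0 0; 60 -0.39 -0.8 0 0; 60 -0.39 -0.8 0 0; 60 -0.1 -0.3 0 0; 60 0 0 0 0'; python3 -m handwheel '60 0 0 0 0;60 0 0 0 0'; python3 -c "
from necks import *
necks(.146,.170)"
```

```text
time: 37.15
eef_pos: [0.6168, 0.1079, 0.2369]
tool_rot: [3.125, -0.318, -0.001]
wrist_force: [0.5, -0.4, 0.2]
width: 0.683
gripper_force: 0.0
time: 37.82
eef_pos: [0.4991, -0.1376, 0.2484]
tool_rot: [3.133, -0.231, 0.002]
wrist_force: [0.6, -0.0, 0.0]
width: 0.678
gripper_force: 0.0
time: 38.48
eef_pos: [0.4001, -0.3441, 0.2483]
tool_rot: [3.13, -0.241, 0.001]
wrist_force: [0.3, 0.1, 0.3]
width: 0.679
gripper_force: 0.0
time: 38.65
eef_pos: [0.4031, -0.3388, 0.2477]
tool_rot: [-3.133, 0.228, -0.001]
wrist_force: [0.8, -0.1, 0.8]
width: 0.683
gripper_force: 0.0
tcp [ 403.1 -338.8  247.7] closing deg 81.7
1218 top 159.6 [ 400.2 -344.5] [25.7 25.8] 81.2
```

```bash
python3 -m handwheel '60 -0.06 -0.12 0 0; 60 0 0 -0.6 0; 60 0 0 -0.6 0; 60 0 0 -0.6 0; 60 0 0 -0.5 0; 60 0 0 -0.3 0; 60 0 0 -0.12 0; 60 0 0 0 0'; python3 -m handwheel '0 0 0 0 0; 0 0 0 0 0; 0 0 0 0 0; 0 0 0 0 0; 0 0 0 0 0; 0 0 0 0 0; 0 0 0 0 0'
```

```text
time: 39.37
eef_pos: [0.3996, -0.344, 0.1376]
tool_rot: [-3.132, 0.229, 0.003]
wrist_force: [-0.2, -0.6, 0.1]
width: 0.677
gripper_force: 0.0
time: 39.95
eef_pos: [0.4001, -0.3449, 0.1389]
tool_rot: [3.133, -0.231, 0.001]
wrist_force: [0.1, 1.5, 4.4]
width: 0.294
gripper_force: 30.0
```

```bash
python3 -m handwheel '0 0 0 0.2 0; 0 0 0 0.5 0; 0 0 0 0.6 0; 0 0 0 0.5 0; 0 0.15 0.35 0.2 0; 0 0.3 0.6 0 0; 0 0.36 0.8 0 -0.29; 0 0.36 0.8 0 -0.29'; python3 -m handwheel '0 0.36 0.8 0 0; 0 0.36 0.8 0 0; 0 0.36 0.8 0 0; 0 0.36 0.8 0 0; 0 0.36 0.8 0 0; 0 0.36 0.8 0 0; 0 0.36 0.8 0 0; 0 0.3 0.6 0 0'; python3 -m handwheel '0 0.15 0.35 0 0; 0 0.06 0.2 0 0; 0 0 0 0 0; 0 0 0 -0.5 0; 0 0 0 -0.6 0; 0 0 0 -0.5 0; 0 0 0 0 0; 0 0 0 0 0'
```

```text
time: 40.62
eef_pos: [0.4463, -0.2423, 0.2188]
tool_rot: [3.124, -0.332, -0.0]
wrist_force: [1.1, -0.0, -4.2]
width: 0.296
gripper_force: 30.0
time: 41.28
eef_pos: [0.5596, 0.0085, 0.2185]
tool_rot: [-3.124, 0.322, 0.001]
wrist_force: [0.9, -0.6, -2.4]
width: 0.295
gripper_force: 30.0
time: 41.95
eef_pos: [0.5665, 0.0253, 0.154]
tool_rot: [3.123, -0.329, -0.004]
wrist_force: [0.2, 0.2, -2.8]
width: 0.295
gripper_force: 30.0
```

```bash
python3 -m handwheel '0 0.04 0.02 -0.1 0; 0 0 0 -0.06 0; 0 0 0 0 0; 0 0 0 0 0'; python3 -m handwheel '0 0 0 -0.03 0; 0 0 0 0 0; 0 0 0 0 0'
```

```text
time: 42.28
eef_pos: [0.5698, 0.0279, 0.1488]
tool_rot: [-3.124, 0.326, -0.002]
wrist_force: [0.4, -0.0, -3.2]
width: 0.294
gripper_force: 30.0
time: 42.53
eef_pos: [0.5694, 0.028, 0.1471]
tool_rot: [-3.125, 0.326, -0.0]
wrist_force: [-0.1, -0.2, -3.2]
width: 0.291
gripper_force: 30.0
```

```bash
python3 -m handwheel '0 -0.02 0 -0.06 0; 0 0 0 0 0; 0 0 0 0 0'; python3 -m handwheel '0 0 0 -0.03 0; 0 0 0 0 0';  python3 -m handwheel '0 0 0 -0.02 0; 0 0 0 0 0'
```

```text
time: 42.78
eef_pos: [0.5684, 0.0279, 0.1443]
tool_rot: [3.125, -0.326, -0.001]
wrist_force: [0.0, 0.7, -3.1]
width: 0.291
gripper_force: 30.0
time: 42.95
eef_pos: [0.5689, 0.028, 0.144]
tool_rot: [-3.124, 0.326, -0.001]
wrist_force: [-1.8, 0.3, 2.6]
width: 0.29
gripper_force: 30.0
time: 43.12
eef_pos: [0.5692, 0.0281, 0.1439]
tool_rot: [-3.124, 0.326, -0.002]
wrist_force: [-3.4, 1.2, 9.7]
width: 0.293
gripper_force: 30.0
```

```bash
python3 -m handwheel '60 0 0 0 0; 60 0 0 0 0; 60 0 0 0 0; 60 0 0 0 0; 60 0 0 0.3 0; 60 0 0 0.6 0; 60 0 0 0.7 0; 60 0 0 0.7 0'; python3 -m handwheel '60 0 -0.5 0.4 0; 60 0 -0.8 0 0; 60 0 -0.9 0 0; 60 0 -0.9 0 0; 60 0 -0.9 0 0; 60 0 -0.9 0 0; 60 0 -0.9 0 0; 60 0 -0.9 0 0'; python3 -m handwheel '60 0.2 -0.9 0 0; 60 0 -0.7 0 0; 60 0 -0.4 0 0; 60 0 0 0 0; 60 0 0 0 0; 60 0 0 0 0'; python3 -c "
from necks import *
necks(.146,.170)"
```

```text
time: 43.78
eef_pos: [0.5683, 0.0279, 0.2361]
tool_rot: [3.125, -0.326, -0.001]
wrist_force: [0.9, -0.8, -0.6]
width: 0.679
gripper_force: 0.0
time: 44.45
eef_pos: [0.5684, -0.2418, 0.2516]
tool_rot: [3.125, -0.326, 0.001]
wrist_force: [0.7, 0.1, 0.5]
width: 0.679
gripper_force: 0.0
time: 44.95
eef_pos: [0.5772, -0.3176, 0.2506]
tool_rot: [-3.123, 0.322, 0.0]
wrist_force: [0.5, 0.2, 0.4]
width: 0.68
gripper_force: 0.0
tcp [ 577.2 -317.6  250.6] closing deg 78.2
973 top 159.6 [ 579.8 -329.5] [25.1 25.1] 78.6
```

```bash
python3 -m handwheel '60 0.05 -0.27 0 0; 60 0 0 -0.6 0; 60 0 0 -0.6 0; 60 0 0 -0.6 0; 60 0 0 -0.5 0; 60 0 0 -0.3 0; 60 0 0 -0.18 0; 60 0 0 0 0'; python3 -m handwheel '0 0 0 0 0; 0 0 0 0 0; 0 0 0 0 0; 0 0 0 0 0; 0 0 0 0 0; 0 0 0 0 0; 0 0 0 0 0'
```

```text
time: 45.67
eef_pos: [0.5782, -0.3303, 0.1381]
tool_rot: [-3.124, 0.325, 0.003]
wrist_force: [-0.0, 0.3, 0.1]
width: 0.68
gripper_force: 0.0
time: 46.25
eef_pos: [0.5792, -0.3306, 0.1399]
tool_rot: [-3.124, 0.325, -0.002]
wrist_force: [-0.7, 0.8, 4.1]
width: 0.292
gripper_force: 30.0
```

```bash
python3 -m handwheel '0 0 0 0.2 0; 0 0 0 0.5 0; 0 0 0 0.6 0; 0 0 0 0.5 0; 0 0.05 0.3 0.2 0; 0 0.1 0.5 0 0; 0 0.1 0.7 0 0; 0 0.1 0.8 0 0'; python3 -m handwheel '0 0.1 0.8 0 0; 0 0.15 0.8 0 0; 0 0.15 0.8 0 0; 0 0.15 0.8 0 0; 0 0.1 0.7 0 0; 0 0 0.5 0 0; 0 0 0.28 0 0; 0 0 0 0 0'; python3 -m handwheel '0 0 0 -0.5 0; 0 0 0 -0.6 0; 0 0 0 -0.5 0; 0 0 0 0 0; 0 0 0 0 0; 0 0 0 0 0'
```

```text
time: 46.92
eef_pos: [0.5917, -0.2384, 0.2187]
tool_rot: [3.124, -0.33, -0.002]
wrist_force: [0.7, 0.3, -3.1]
width: 0.287
gripper_force: 30.0
time: 47.58
eef_pos: [0.618, -0.0473, 0.2186]
tool_rot: [-3.124, 0.318, 0.003]
wrist_force: [-0.3, 0.7, -3.9]
width: 0.29
gripper_force: 29.9
time: 48.08
eef_pos: [0.6192, -0.053, 0.1564]
tool_rot: [3.124, -0.328, 0.002]
wrist_force: [1.4, 0.3, -2.3]
width: 0.287
gripper_force: 30.0
```

Touch expected at about 0.1447.

```bash
python3 -m handwheel '0 0 0 -0.1 0; 0 0 0 -0.1 0; 0 0 0 0 0; 0 0 0 0 0'; python3 -m handwheel '0 0 0 -0.05 0; 0 0 0 0 0; 0 0 0 0 0'
```

```text
time: 48.42
eef_pos: [0.6186, -0.0516, 0.1474]
tool_rot: [-3.125, 0.326, -0.0]
wrist_force: [0.5, -0.2, -3.6]
width: 0.288
gripper_force: 30.0
time: 48.67
eef_pos: [0.6186, -0.0516, 0.1453]
tool_rot: [3.125, -0.326, -0.0]
wrist_force: [0.9, 1.1, -3.7]
width: 0.289
gripper_force: 30.0
```

```bash
python3 -m handwheel '0 0.02 0.01 -0.02 0; 0 0 0 0 0'; python3 -m handwheel '0 0 0 -0.02 0; 0 0 0 0 0'
```

```text
time: 48.83
eef_pos: [0.6198, -0.0513, 0.1449]
tool_rot: [3.125, -0.326, 0.001]
wrist_force: [-1.0, 0.3, -0.7]
width: 0.288
gripper_force: 30.0
time: 49.0
eef_pos: [0.6202, -0.0512, 0.1448]
tool_rot: [-3.124, 0.326, -0.003]
wrist_force: [-2.4, 0.6, 4.9]
width: 0.291
gripper_force: 30.0
```

Release, rise, back off toward the robot and inspect everything.

```bash
python3 -m handwheel '60 0 0 0 0; 60 0 0 0 0; 60 0 0 0 0; 60 0 0 0 0; 60 0 0 0.3 0; 60 0 0 0.6 0; 60 0 0 0.7 0; 60 0 0 0.7 0'; python3 -m handwheel '60 -0.4 0.3 0.5 0; 60 -0.7 0.5 0.4 0; 60 -0.7 0.5 0.3 0; 60 -0.6 0.5 0 0; 60 -0.3 0 0 0; 60 0 0 0 0; 60 0 0 0 0; 60 0 0 0 0'
python3 - <<'E'
from necks import *
save("f_w",necks(.155,.172)); save("f_s",necks(.155,.172,"scene"))
# tile rims, by colour, bounding box of visible terracotta
ci=camera_info("wrist"); p,d=snapshot("wrist"); W=cloud("wrist",d,ci)*1000; h=p.astype(int)
m=(h[...,0]>1.9*h[...,2])&(h[...,0]>1.5*h[...,1])&np.nan_to_num((abs(W[...,2]-22)<6)&(W[...,0]>480))
for nm,c in (("round",(619.5,-51)),("square",(568.4,27.7)),("oblong",(617.2,107.6))):
    P=W[m&(np.hypot(W[...,0]-c[0],W[...,1]-c[1])<52)]; q=cv2.minAreaRect(P[:,:2].astype(np.float32)); print(nm,len(P),np.round(q[0],1),np.round(q[1],1),round(q[2],1))
E
```

```text
time: 49.67
eef_pos: [0.6191, -0.0513, 0.2373]
tool_rot: [3.125, -0.326, -0.001]
wrist_force: [-0.2, -0.7, 0.1]
width: 0.682
gripper_force: 0.0
time: 50.33
eef_pos: [0.5124, 0.02, 0.2843]
tool_rot: [3.124, -0.328, 0.002]
wrist_force: [-0.7, -1.2, -0.7]
width: 0.679
gripper_force: 0.0
tcp [512.4  20.  284.3] closing deg 78.0
1106 top 164.7 [568.2  28.5] [26.1 26.1] 77.9
1553 top 164.7 [615. 109.] [23.3 35.5] 77.2
1130 top 164.9 [618.9 -49.8] [25.3 25.4] 82.5
tcp [512.5  19.9 284. ] closing deg 78.0
123 top 163.3 [570.8  27.4] [26.2 27.4] 81.3
143 top 163.5 [616.8 107.5] [21.7 38.1] 78.9
123 top 163.2 [621.  -51.6] [24.2 26.5] 69.6
round 340 [605.8 -29.6] [69.3 52.2] 30.2
square 296 [569.   27.1] [63.5 62.8] 78.1
oblong 301 [614.2  89.7] [22.6 86.8] 85.3
```

View pics/f_w.png

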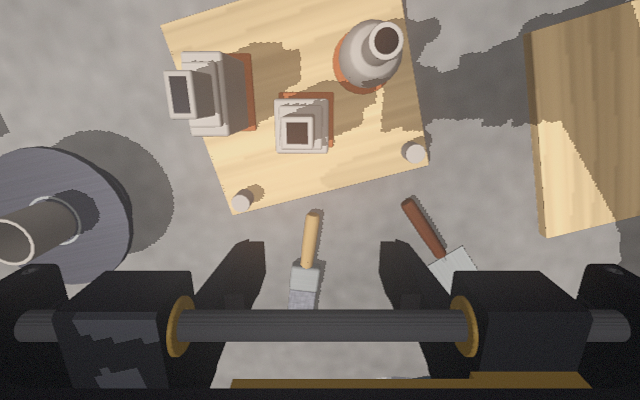

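View pics/f_s.png

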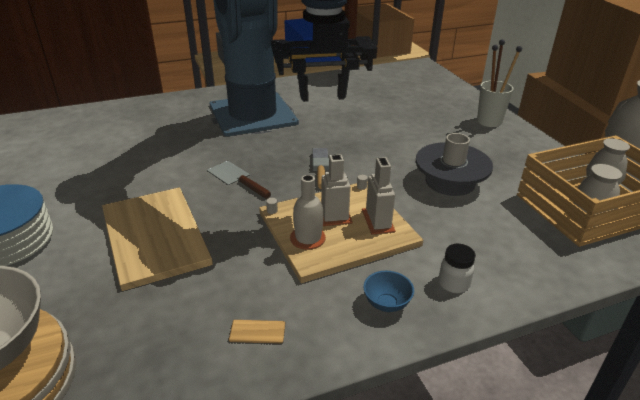

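Both views show all three pots upright on their own tiles, within about 2 mm and 1–2°. The cup is on the wheel at (456,150) and the gripper is clear of everything.

```bash
python3 -c "
from bench import *
print(hand_in())"
```

```text
the job is handed in; nothing more can be done
None
```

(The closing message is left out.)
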